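Fit the keyed spacer on the assembly fixture

ROBOT

A 6-joint arm with a two-finger parallel gripper is mounted at the origin on a cart in front of the work surface, level with it; the furniture and walls round the work are solid. World frame = base frame: x ahead of the robot, y to its left, z up, the work surface at z = 0. Lengths are in mm, angles in rad, forces in N, time in s.
With the tool pointing down it reaches from about 375 to 975 mm from the base axis. Payload 3.8 kg.
Tool frame: the origin (TCP) lies at the very end of the fingers, on their centre line; the grasp point (between the pads) lies tcp_to_grasp behind it (tcp_to_grasp is the distance from the TCP to the grasp point, in mm); z points along the fingers, y is the line along which they close (so a half turn about z gives the same grasp; the last joint's range is limited). The gripper opens to 85 mm and grips with 20 to 120 N. Pads are 22 mm wide; open, the fingers measure 114 mm over their backs; the gripper's body (76 mm by 85 mm) begins 54 mm behind the grasp point. The pads swing forward as they close: fully open they stand 13 mm farther back than shut.
Start: joints at [-1.213, 0.264, 1.604, -0, 1.274, -0.037], TCP at [259.615, -623.071, 231.28] pointing down, gripper open.
Joint ranges: [-2.63, 2.63], [-0.94, 2.18], [0.31, 2.57], [-1.31, 4.45], [0, 2.66], [-2.55, 2.55]. Speed limits (rad/s): [2.57, 2.57, 3.14, 3.14, 3.14, 3.14].

INTERFACE

Orientations are given as a unit quaternion [w, x, y, z].
In Python, from station import sense, camera, get_calibration, job_done, tcp_to_grasp gives the robot as it stands. The module is installed in compiled form; this text tells all that it offers.
- The arm moves only by the shell command python3 -m handwheel 'ROWS' [FORCE]. ROWS is JSON, one flat list of numbers, 5 for each row, row after row: the closure in counts, from 0 (fully open) to 255 (shut), then the shift along the tool's x, y, z in cm, then the turn about the tool's z in degrees. In form: [jaw, x, y, z, roll, jaw, x, y, z, roll, ...]. A call has exactly 8 rows; each row is the pose to reach, as a shift and turn from the pose commanded when the call began, along the tool's axes at that moment; what a row does not reach only later rows make up. A row lasts 1/8 s, in which the tool goes at most 62.5 mm and 10.7 degrees, less where a joint would pass 70% of its speed; a pose out of reach is approached as far as the arm can. A call with a gripper value outside its range is refused whole. The fingers move at their own pace and stop on an object; FORCE is the grip in N (left out, the last holds). Time passes only in rows, so rows that repeat a pose let the fingers close, or fill a call up. It gives the time, the measured TCP pose, the force, the opening and the grip force at its end, in the units of the state.
- sense(): the state, without advancing time (a new reading comes with each control period).
- camera(name): name is "scene" or "top"; returns the picture (384x512x3 uint8, red, green, blue); there is no depth.
- get_calibration(name): a dict with "camera_matrix" (3x3 intrinsics, pixels), "rvec" (rotation vector, rad) and "tvec" (3), from world to camera coordinates, as OpenCV has them. Camera axes: x right, y down, z forward; pixel columns grow to the right and rows downward; lengths in mm; the calibration is good to about 2 mm. A picture is of the moment at which its call begins. get_calibration takes no time and is no camera call.
- job_done(): hands the job in; it is judged then, once.
The state is a dict: "t": time; "joint_pos": joint angles; "joint_vel": joint speeds; "joint_efforts": joint torques, N m; "tcp_pos": TCP position; "tcp_rot": TCP orientation; "contact_force": force on the tool from outside, world axes, zero at the start; "ft_torque": the same for the moment, N m; "width": finger opening in mm; "gripper_force": force on a finger pad.
Only numpy, scipy, OpenCV 4.12 (cv2) and the standard library are available. Lean on these libraries where they do the work, as an engineer would, in place of code of your own. Each camera call takes 0.05 s, during which the arm holds its last target. There are 200 camera calls.

TASK

Set up the assembly fixture on the desk for the next job: take the spacer with the long flat-sided hole, turn it so that its hole lines up with the flat-sided post, and put it over the post until it sits fully down, level on the shoulder. Leave the look-alike spacer with the small round hole where it lies, and let go when you are done.

Things in the scene. Friction and masses are not known exactly. Their poses are not given: they have to be found in the camera images.
- keyed_spacer_centre (a point): Centre, half-way up (17 mm) in the hole, of the loose aluminium spacer to fit: a ring 34 mm tall lying flat. Outline: 72 mm circle cut by two flats 46 mm apart; through hole: 50 mm circle cut by two flats 24 mm apart. x: along all the flats (long way); y: across them (grip the 46 mm outer flats); z up. A half turn about z makes no difference. About 160 g.
- post_shoulder (a point): On the post's axis, level with the shoulder that carries the spacer, 22 mm above the desk. Fixed: dark round base 92 mm wide, shoulder 68 x 42 mm, steel post 40 mm up from here, a 34 mm round cut by two flats 12 mm apart, top bevelled. x: along the flats, y: across, z up. Spacer's x goes along this x, either way round; play 8 mm in x, 6 in y, 20 deg. Seated, its centre is 17 mm above here.
- round_spacer_centre (a point): Centre, half-way up (17 mm above the desk), of the look-alike spacer: same aluminium, outline and height, but with a plain round hole 26 mm across, too small for the post. It stays where it lies.
There are look-alikes about, which are no part of the job. Leave any blue look-alike of the part that bears keyed_spacer_centre alone.

How it is judged:
By the outcome, as a careful person would: the job done as asked, in the order asked, and still so for the second after the job is handed in, with the robot touching nothing.
It also fails if it takes over 38 s, if anything falls off the work surface, if the arm or the gripper's body presses on something with over 40 N, if the wrist force passes 120 N, or if a joint passes its speed limit or range.

## Working session

There is one attempt and no reset: what is moved stays moved. The work goes in short steps, Python scripts to look and compute and a shell command to move; the robot and the scene stay as the last step left them, time stands still between calls to the robot, and variables do not carry over. Pictures are saved under pics/ and viewed, at most 10 in all, crops included, and the job is handed in when it is done.

```bash
mkdir -p pics
python3 - <<'E'
from station import *
import cv2
for n in("scene","top"):
    cv2.imwrite(f"pics/{n}0.png",camera(n)[:,:,::-1]); print({k:__import__('numpy').round(v,3).tolist() for k,v in get_calibration(n).items()})
s=sense();print(s['t'],s['tcp_pos'],s['tcp_rot'],s['width'],tcp_to_grasp)
E
```

```text
{'camera_matrix': [[408.51, 0.0, 258.067], [0.0, 408.51, 192.563], [0.0, 0.0, 1.0]], 'rvec': [1.986, -0.919, 0.497], 'tvec': [-433.473, 224.215, 625.775]}
{'camera_matrix': [[366.924, 0.0, 254.572], [0.0, 366.924, 180.057], [0.0, 0.0, 1.0]], 'rvec': [2.169, -2.188, 0.035], 'tvec': [-126.167, 500.431, 867.878]}
0.1 [ 259.35651478 -622.45557905  230.06029497] [-1.01586458e-03  9.80584311e-01  1.96095245e-01 -1.80868470e-04] 85.42916490518235 18.700000000000003
```

View pics/scene0.png

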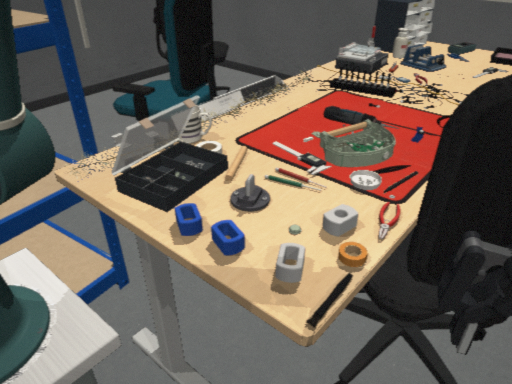

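View pics/top0.png

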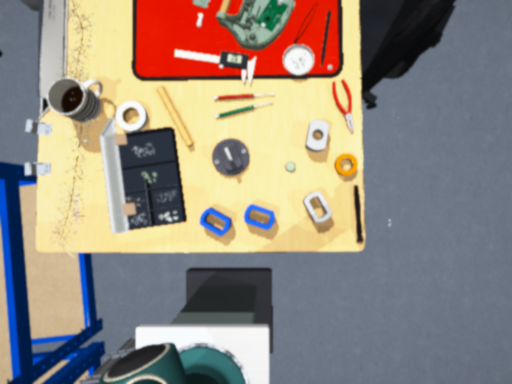

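The scene shows two grey spacers. The one at top (318,207) / scene (290,263) has the long hole, so it fits the description. The one at top (317,135) / scene (340,220) has the small round hole and is the look-alike. The blue ones, at top (216,221) and (260,217), stay where they are. The post is at top (231,157) / scene (250,195). I'll confirm with an enlarged crop.

Run:
```python
import cv2,numpy as np
t=cv2.imread("pics/top0.png");s=cv2.imread("pics/scene0.png")
f=lambda im,x,y,w,h,k:cv2.resize(im[y:y+h,x:x+w],None,fx=k,fy=k,interpolation=cv2.INTER_CUBIC)
a=f(t,290,180,64,48,6);b=f(t,204,132,64,48,6);c=f(s,264,230,64,48,6);d=f(s,222,165,64,48,6)
cv2.imwrite("pics/crop1.png",np.vstack([np.hstack([a,b]),np.hstack([c,d])]))
```

```text
(no output)
```

View pics/crop1.png

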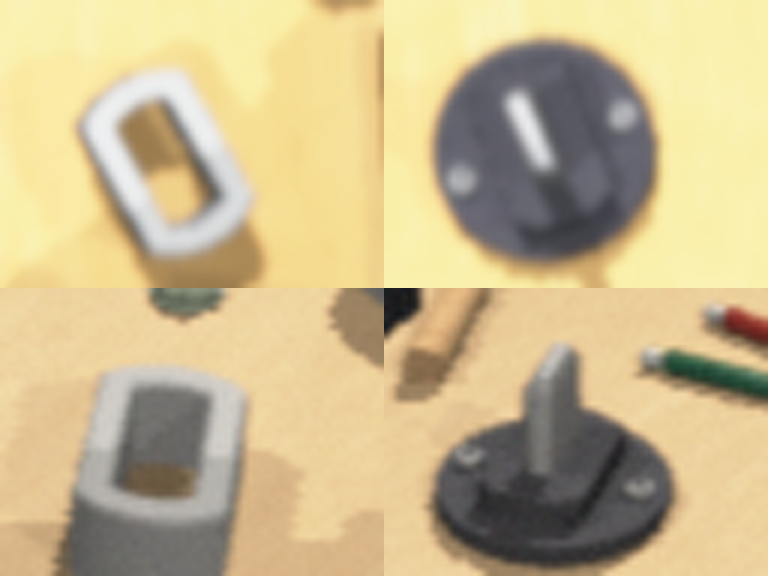

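The crop confirms it: the grey spacer at top (318,207) has the long hole, and its top face is centred near (317.7,207). The post top is near (228.3,153.8), with the base disc centred near (231,157). Next I'll compute positions and check them against both views.

```bash
cat > h.py <<'E'
import numpy as np,cv2
from station import *
def P(n,X):
    c=get_calibration(n);return cv2.projectPoints(np.array(X,float).reshape(-1,3),c['rvec'],c['tvec'],c['camera_matrix'],None)[0][:,0]
def U(n,u,z):
    c=get_calibration(n);R=cv2.Rodrigues(c['rvec'])[0];t=np.ravel(c['tvec'])
    d=R.T@np.linalg.inv(c['camera_matrix'])@[u[0],u[1],1];o=-R.T@t
    return o+d*(z-o[2])/d[2]
def shape(x,y,th,D,W,z):
    a=np.linspace(0,2*np.pi,73);l=np.c_[D/2*np.cos(a),np.clip(D/2*np.sin(a),-W/2,W/2)]
    c,s=np.cos(th),np.sin(th);return np.c_[l@np.array([[c,s],[-s,c]])+[x,y],np.full(73,z)]
def draw(im,n,X,col,x0,y0,k):
    p=((P(n,X)-[x0,y0]+.5)*k).astype(int);cv2.polylines(im,[p],True,col,1)
E
cat > ov.py <<'E'
from h import *
import sys
sx,sy,sa,px,py,pa=map(float,sys.argv[2:8]);t=cv2.imread("pics/top0.png");s=cv2.imread("pics/scene0.png")
T=[]
for n,im,x0,y0 in(("top",t,290,180),("top",t,204,132),("scene",s,264,235),("scene",s,222,165)):
    c=cv2.resize(im[y0:y0+48,x0:x0+64],None,fx=6,fy=6,interpolation=cv2.INTER_CUBIC)
    if x0 in(290,264):
        for D,W,z in((72,46,34),(50,24,34),(72,46,0)):draw(c,n,shape(sx,sy,np.radians(sa),D,W,z),(0,0,255),x0,y0,6)
    else:
        for D,W,z in((34,12,62),(34,12,22),(68,42,22),(92,92,0)):draw(c,n,shape(px,py,np.radians(pa),D,W,z),(0,0,255),x0,y0,6)
    T.append(c)
cv2.imwrite(sys.argv[1],np.vstack([np.hstack(T[:2]),np.hstack(T[2:])]))
E
python3 - <<'E'
from h import *
q=lambda n,p,z:print(n,p,z,U(n,p,z).round(1))
q("top",(317.2,206.5),34);q("top",(228,153.5),62);q("top",(230.5,156.5),6)
a=U("top",(290+80/6,180+125/6),34);b=U("top",(290+150/6,180+250/6),34);d=b-a;print(np.degrees(np.arctan2(d[1],d[0])))
a=U("top",(204+(515-384)/6,132+92/6),62);b=U("top",(204+(545-384)/6,132+168/6),62);d=b-a;print(np.degrees(np.arctan2(d[1],d[0])))
q("scene",(264+162/6-.5,230+156/6-.5),34);q("scene",(222+(563-384)/6-.5,165+62/6),62)
E
```

```text
top (317.2, 206.5) 34 [ 435.2 -276.1   34. ]
top (228, 153.5) 62 [557.7 -71.6  62. ]
top (230.5, 156.5) 6 [557.7 -72.2   6. ]
-151.5840061869822
-158.80083856168184
scene (290.5, 255.5) 34 [ 433.4 -276.9   34. ]
scene (251.33333333333334, 175.33333333333334) 62 [565.4 -68.2  62. ]
```

```bash
python3 ov.py pics/ov1.png 435 -276.5 28.4 558 -71.8 21.2
```

```text
(no output)
```

View pics/ov1.png

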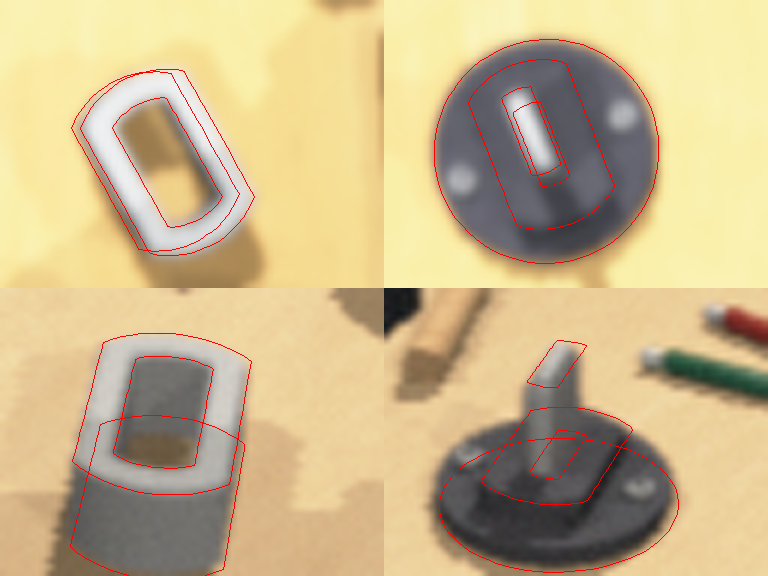

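The overlay agrees with both views to about 1 px. Spacer: (435,-277), x axis at 28.4°. Post: (558,-72), x axis at 21.2°. The tool's x axis is at 22.6° now, so I'll roll -5.8° and move above the spacer.

```bash
python3 -m handwheel '[0,2.95,-2.5,0.5,0, 0,7.4,-6.3,1.5,-1, 0,11.8,-10.1,3,-2, 0,16.2,-13.8,5,-3, 0,20.7,-17.6,7,-4, 0,25.1,-21.4,9.5,-5, 0,28.4,-24.1,11.5,-5.8, 0,29.55,-25.15,13,-5.8]' 40
python3 - <<'E'
from h import *
cv2.imwrite("pics/top1.png",camera("top")[150:270,230:390,::-1].repeat(4,0).repeat(4,1))
s=sense();R=cv2.Rodrigues(np.zeros(3))[0];from scipy.spatial.transform import Rotation as Q
w=s['tcp_rot'];M=Q.from_quat([w[1],w[2],w[3],w[0]]).as_matrix()
print(s['tcp_pos'],np.degrees(np.arctan2(M[1,0],M[0,0])),M.T@(np.array([435.1,-277,4])-s['tcp_pos']))
E
```

```text
t: 1.1
tcp_pos: [435.7, -274.7, 99.9]
tcp_rot: [-0.001, 0.969, 0.247, -0.001]
contact_force: [-0.7, -0.1, 0.5]
width: 85.4
gripper_force: 0.0
[ 434.829084   -273.58428201   98.01789319] 28.543330742723402 [-1.25894683  3.57778481 94.00382585]
```

View pics/top1.png

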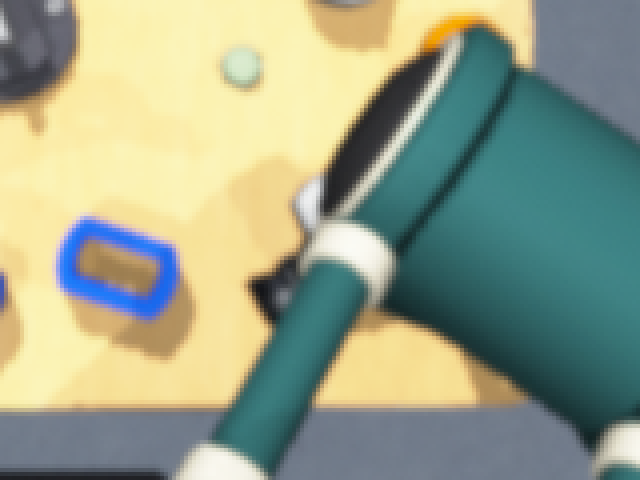

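The arm hides the spacer from above. The measured TCP pose gives the remaining shift: about -1, +3.5, 94 mm. Descending.

```bash
python3 -m handwheel '[0,-0.1,0.3,0.8,0, 0,-0.1,0.3,2.4,0, 0,-0.1,0.3,4.2,0, 0,-0.1,0.3,6,0, 0,-0.1,0.3,7.6,0, 0,-0.1,0.3,8.7,0, 0,-0.1,0.3,9.2,0, 0,-0.1,0.3,9.2,0]'
python3 - <<'E'
from h import *
cv2.imwrite("pics/sc2.png",cv2.resize(camera("scene")[180:320,220:370,::-1],None,fx=4,fy=4))
s=sense();print(s['tcp_pos'],s['contact_force'])
E
```

```text
t: 2.15
tcp_pos: [436.2, -280.3, 9.0]
tcp_rot: [-0.0, 0.969, 0.246, -0.0]
contact_force: [0.4, -0.2, 0.5]
width: 85.4
gripper_force: 0.0
[ 436.52874841 -280.51061912    9.52385867] [0.32261768 0.19439355 0.41956794]
```

View pics/sc2.png

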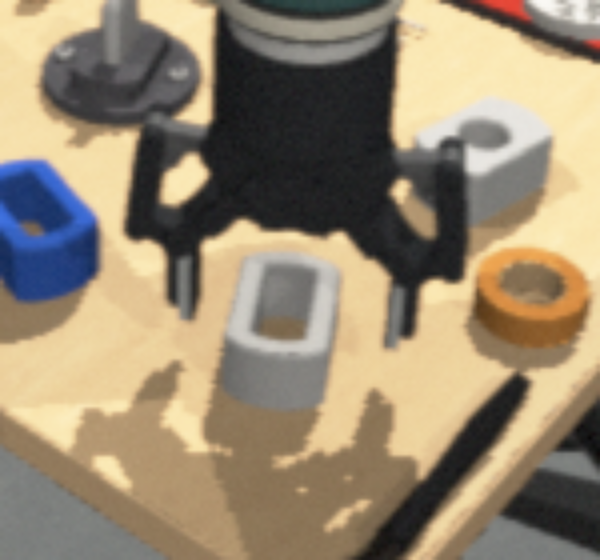

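The fingers straddle the spacer at scene crop (280,320), with the tips at crop (185,315) and (393,345). I'll correct the offset, lower 7 mm and close.

```bash
python3 -m handwheel '[0,0.05,-0.3,0.3,0, 0,0.05,-0.35,0.7,0, 0,0.05,-0.35,0.7,0, 90,0.05,-0.35,0.7,0, 180,0.05,-0.35,0.7,0, 255,0.05,-0.35,0.7,0, 255,0.05,-0.35,0.7,0, 255,0.05,-0.35,0.7,0]' 50;python3 -m handwheel '[255,0,0,0,0, 255,0,0,0,0, 255,0,0,0,0, 255,0,0,0,0, 255,0,0,0,0, 255,0,0,-0.3,0, 255,0,0,-0.8,0, 255,0,0,-1,0]' 50
python3 -c "
from h import *
s=sense();print(s['tcp_pos'],s['contact_force'],s['width'],s['gripper_force'],tcp_to_grasp)"
```

```text
t: 3.2
tcp_pos: [435.4, -277.3, 2.6]
tcp_rot: [0.0, 0.969, 0.245, 0.0]
contact_force: [-0.2, -0.3, 2.4]
width: 45.2
gripper_force: 52.5
t: 4.2
tcp_pos: [434.5, -276.7, 12.1]
tcp_rot: [-0.0, 0.969, 0.245, -0.0]
contact_force: [0.5, 0.1, -1.7]
width: 45.0
gripper_force: 52.2
[ 434.54813499 -276.70890795   12.10145124] [ 0.5381899   0.13057703 -1.65845519] 45.00242664472504 52.16127491905354 18.700000000000003
```

Gripped at 45 mm width, with 1.7 N of weight showing. Lifting, then moving over the post.

```bash
python3 -m handwheel '[255,0,0,-2,0, 255,0,0,-5,0, 255,1.5,-0.9,-8,1, 255,5.5,-3.2,-9.8,3, 255,10,-5.9,-9.8,5, 255,15,-8.8,-9.8,6.5, 255,19,-11.2,-9.8,7.2, 255,20.6,-12.15,-9.8,7.2]' 50
python3 -m handwheel '[255,0,0,0,0, 255,0,0,0,0, 255,0,0,0,0, 255,0,0,0,0, 255,0,0,0,0, 255,0,0,0,0, 255,0,0,0,0, 255,0,0,0,0]'
cat > look.py <<'E'
from h import *
import sys
from scipy.spatial.transform import Rotation as Q
s=sense();w=s['tcp_rot'];M=Q.from_quat([w[1],w[2],w[3],w[0]]).as_matrix();p=s['tcp_pos']
th=np.arctan2(M[1,0],M[0,0]);b=p[2]-2.6
T=[]
for n,x0,y0 in(("scene",200,120),("top",180,105)):
    im=camera(n)[y0:y0+90,x0:x0+100,::-1];c=cv2.resize(im,None,fx=4,fy=4,interpolation=cv2.INTER_CUBIC)
    for D,W,z in((72,46,b),(72,46,b+34),(50,24,b+34)):draw(c,n,shape(p[0],p[1],th,D,W,z),(0,0,255),x0,y0,4)
    draw(c,n,shape(558,-71.8,np.radians(21.2),34,12,62),(0,255,0),x0,y0,4)
    T.append(c)
cv2.imwrite(sys.argv[1],np.hstack(T))
print(p,np.degrees(th),s['contact_force'],s['width'],M.T@(np.array([558,-71.8,24.6])-p))
E
python3 look.py pics/l1.png
```

```text
t: 5.2
tcp_pos: [559.1, -69.9, 110.1]
tcp_rot: [-0.0, 0.983, 0.185, -0.0]
contact_force: [-0.4, 0.5, -1.4]
width: 44.9
gripper_force: 52.1
t: 6.2
tcp_pos: [558.4, -72.1, 110.3]
tcp_rot: [0.0, 0.983, 0.184, 0.0]
contact_force: [-1.5, -0.8, -2.7]
width: 45.1
gripper_force: 52.1
[558.35592421 -72.12032622 110.29726871] 21.22503393335883 [-1.51372432 -0.77456691 -2.70017555] 45.14804696898568 [-0.21792298 -0.42876672 85.6972568 ]
```

View pics/l1.png

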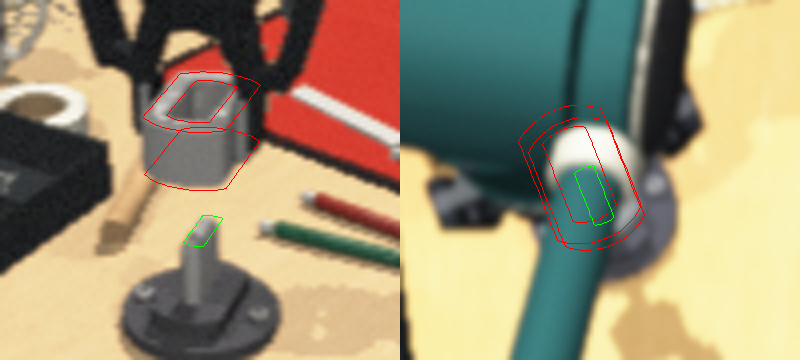

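The spacer, at crop (195,135), hangs squarely over the post top at crop (204,228), and both match the model to about 1 mm. I'll lower it past the post top first and check the force.

```bash
python3 -m handwheel '[255,0,-0.05,1,0, 255,0,-0.05,2.5,0, 255,0,-0.05,3.6,0, 255,0,-0.05,4.2,0, 255,0,-0.05,4.7,0, 255,0,-0.05,5.2,0, 255,0,-0.05,5.8,0, 255,0,-0.05,5.8,0]'
python3 look.py pics/l2.png
```

```text
t: 7.3
tcp_pos: [557.7, -71.6, 51.8]
tcp_rot: [-0.0, 0.983, 0.184, -0.0]
contact_force: [0.1, 0.7, -1.9]
width: 45.1
gripper_force: 52.1
[557.71359572 -71.61733537  51.76720374] 21.217992699213237 [ 0.09351711  0.65608491 -1.93410353] 45.107681752303 [ 0.22244707  0.28792666 27.16689103]
```

View pics/l2.png

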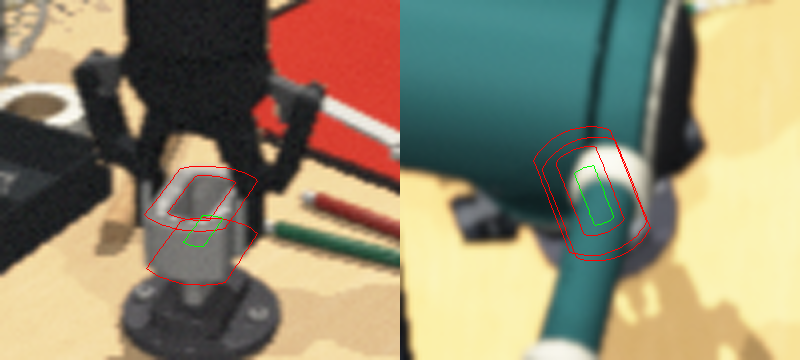

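The spacer at crop (195,225) is now about 13 mm over the post, with no contact force. Lowering to the shoulder.

```bash
python3 -m handwheel '[255,0,0,0.5,0, 255,0,0,1,0, 255,0,0,1.5,0, 255,0,0,2,0, 255,0,0,2.3,0, 255,0,0,2.5,0, 255,0,0,2.6,0, 255,0,0,2.6,0]'
python3 -c "
from h import *
s=sense();print(s['tcp_pos'],s['contact_force'],s['ft_torque'])"
```

```text
t: 8.4
tcp_pos: [558.2, -71.7, 26.3]
tcp_rot: [0.0, 0.983, 0.184, 0.0]
contact_force: [-0.3, -0.1, -1.5]
width: 45.6
gripper_force: 52.1
[558.18643636 -71.69732462  26.31308853] [-0.26666567 -0.14255356 -1.49719297] [-0.01676256 -0.0328985   0.02566911]
```

No contact yet. I'll lower about 2 mm more and watch the force.

```bash
python3 -m handwheel '[255,0,0,0.05,0, 255,0,0,0.1,0, 255,0,0,0.15,0, 255,0,0,0.2,0, 255,0,0,0.2,0, 255,0,0,0.2,0, 255,0,0,0.2,0, 255,0,0,0.2,0]'
python3 -c "
from h import *
s=sense();print(s['tcp_pos'],s['contact_force'],s['ft_torque'])"
```

```text
t: 9.4
tcp_pos: [558.2, -71.7, 24.6]
tcp_rot: [0.0, 0.983, 0.184, 0.0]
contact_force: [-2.5, 1.0, 5.2]
width: 45.3
gripper_force: 52.8
[558.17541497 -71.70854705  24.62380754] [-2.45109565  1.01307939  5.22934165] [ 0.0732638   0.42913388 -0.01022171]
```

It touches at z = 24.6, which is the predicted seated height. Releasing, then backing straight up.

```bash
python3 -m handwheel '[200,0,0,0,0, 150,0,0,0,0, 100,0,0,0,0, 50,0,0,0,0, 0,0,0,0,0, 0,0,0,0,0, 0,0,0,0,0, 0,0,0,0,0]'
python3 -m handwheel '[0,0,0,-0.5,0, 0,0,0,-2,0, 0,0,0,-4,0, 0,0,0,-6.5,0, 0,0,0,-10,0, 0,-3,3,-14,0, 0,-8,7,-16,0, 0,-12,11,-16,0]'
python3 -m handwheel '[0,-4,4,0,0, 0,-8,8,0,0, 0,-12,12,0,0, 0,-14,14,0,0, 0,-14,14,0,0, 0,-14,14,0,0, 0,-14,14,0,0, 0,-14,14,0,0]'
python3 - <<'E'
from h import *
T=[]
for n,x0,y0 in(("scene",200,140),("top",180,115)):
    im=camera(n)[y0:y0+90,x0:x0+100,::-1];c=cv2.resize(im,None,fx=4,fy=4,interpolation=cv2.INTER_CUBIC)
    if n=="scene":
        for z in(22,56):draw(c,n,shape(558,-71.8,np.radians(21.2),72,46,z),(0,0,255),x0,y0,4)
    T.append(c)
cv2.imwrite("pics/l3.png",np.hstack(T));print(sense()['contact_force'])
E
```

```text
t: 10.4
tcp_pos: [558.1, -71.7, 24.3]
tcp_rot: [-0.0, 0.983, 0.184, -0.0]
contact_force: [1.0, -0.1, -0.7]
width: 85.2
gripper_force: 0.0
t: 11.4
tcp_pos: [487.1, -219.5, 188.5]
tcp_rot: [0.002, 0.983, 0.185, 0.003]
contact_force: [1.3, -0.9, -1.1]
width: 85.4
gripper_force: 0.0
t: 12.4
tcp_pos: [406.8, -397.9, 184.4]
tcp_rot: [-0.0, 0.983, 0.185, 0.0]
contact_force: [-0.2, -0.1, 0.2]
width: 85.1
gripper_force: 0.0
[-0.73705284  0.17197965 -1.15224495]
```

View pics/l3.png

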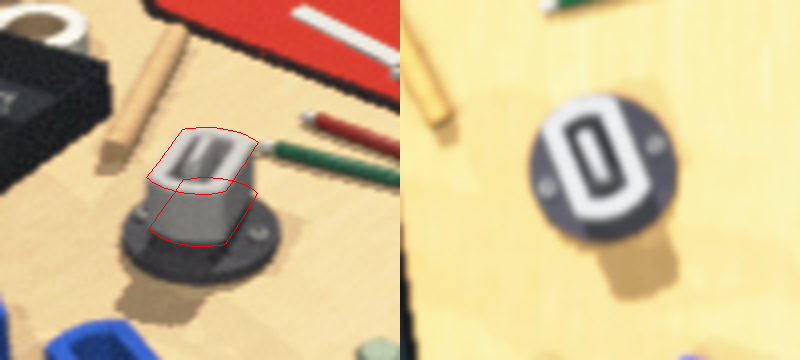

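The spacer sits level on the shoulder, at scene crop (203,160). From above, the post top at (597,160) shows centred and aligned in the hole. The robot is clear.

```bash
python3 -c "
from station import *
print(job_done())"
```

```text
the job is handed in; nothing more can be done
None
```

The long-hole spacer is over the post, lined up and fully down on the shoulder; I let go, moved the arm clear and handed the job in at about 12.5 s, without touching the round-hole spacer or the blue ones.

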